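# Lever open the shielded sample well and hold it open

## Task

Unlock the shielded sample well by pushing the bolt's knob with a fingertip until the bolt is fully drawn back, then press the paddle at the long end of the lever all the way down onto its stop, so that the lever raises the heavy steel flap. Finish while holding the paddle down with the fingers, the flap standing still and open. Raise the flap with the lever only (do not touch the flap itself), leave the lever seated in its saddle, and leave the bottles, pen, timer, tube and tweezers where they are.

Things in the scene. Friction and masses are not known exactly. Their poses are not given: they have to be found in the camera images.
- well: Fixed grey base plate with the white well box; origin at worktop height. Its +y points along the lever to the box, +x away from the robot. In its frame (mm): box 120 x 90 centred at y 110, top z 52; flap on it, top z 75; lever saddle at y -10, up to z 77; bolt bar at x +81, y 64 to 152; rubber stop under the paddle at y -166, top z 16.5; plate 8 thick, y -200 to 170.
- flap (a joint): Angle of the heavy steel flap (2 to 3.3 kg) on its hinge at the well's +y edge: 0 = shut, about 0.23 rad when the paddle is on its stop. It falls shut when the lever is let go. While the bolt lies over the flap's ear it can rise only about 0.03 rad.
- bolt (a joint): Travel of the bolt: 0 = fully locked, 0.030 m = fully drawn back (end stop). It slides along the well's +y, away from the lever, against about 1.2 N friction and stays where it is left. It starts locked, at 0 to 6 mm, and frees the flap beyond about 20 mm.
- bolt_knob (a point): Top centre of the bolt's upright round knob: dark shank of 12 mm diameter with a black head of 18 mm diameter in the upper 10 mm. The knob stands 36 mm above the flat bolt bar (the bar's top lies at z = 77.5 mm, the knob's top at 113.5 mm). Push it along the well's +y, from its lever side.
- lever: Loose aluminium lever lying in the saddle; origin on its pivot pin (10 mm thick, in 12 mm slots that are open at the top, 57 mm above the worktop). 160 mm along its -y is the centre of the paddle (44 mm by 42 mm, 10 mm thick), 60 mm along +y is a round crossbar under the flap's lip. At rest the paddle is tilted up by 0.22 rad; fully down it slopes about 0.22 rad the other way.
- paddle (a point): Centre of the paddle's top face, about 97 mm above the worktop at rest and about 27 mm when pressed down onto the stop (about 70 mm of travel, 2 to 6 N needed to raise the flap). The level position lies 160 mm from the pin; the paddle's centre follows an arc about the pin.
- saddle (a point): Where the lever's pin belongs: centre of the saddle slots, 57 mm above the worktop, fixed to the well.
- dropper_b: Small white dropper bottle with a red cap, 27 mm across, 66 mm tall, standing beside the lever's saddle. Bystander. Origin at the centre of its underside.
- marker_red: Marker pen with a red cap, 132 mm long, 15 mm wide, lying in front of the well. Bystander. Origin at the centre of its underside.
- timer_b: White bench timer with a small screen, 60 x 66 mm, 19 mm high, lying flat beyond the well. Bystander. Origin at the centre of its underside.
- tube_lying_0: Capped blood tube, 100 mm long, 16 mm thick, lying at the back. Bystander. Origin at the centre of its underside.
- tweezers: Steel tweezers, 118 mm long, 15 mm wide, lying at the back left. Bystander. Origin at the centre of its underside.
- dropper_a: Small white dropper bottle with a blue cap, 27 mm across, 66 mm tall, standing at the front left. Bystander. Origin at the centre of its underside.

How it is judged:
On the way, in this order (a step that is already met when the one before it is completed fails the run):
1. the bolt is drawn back while the flap is shut (value of joint bolt above 0.023 m and value of joint flap below 0.06 rad), for 0.1 s.
2. the lever, pressed by the fingers, has raised the flap (value of joint flap above 0.2 rad and contact force between the fingers and lever above 0.5 N), for 0.3 s.
At the end, for the whole second after the job is handed in: The fingers hold the lever down (over 0.5 N on it), the flap stands open by more than 0.20 rad and still (under 0.05 rad/s), the bolt is drawn back by more than 23 mm, and the lever's pin is within 8 mm of its place in the saddle (all of step 2 and velocity of joint flap between -0.05 and 0.05 rad/s and value of joint bolt above 0.023 m and distance between lever and saddle below 0.008 m); the arm keeps its last pose, push and grip.
It fails at once if the robot touches the flap (contact force between any of the fingers, the arm and flap above 0.5 N).
It fails at once if the lever is lifted out of its saddle (distance between lever and saddle above 0.012 m).
It fails at once if a bottle, the pen, the timer, the lying tube or the tweezers is shifted by more than 20 mm (distance of any of dropper_b, marker_red, timer_b, tube_lying_0, tweezers, dropper_a from where it was at the start of the episode above 0.02 m).
It also fails if it takes over 48 s, if anything falls off the work surface, if the arm or the gripper's body presses on something with over 40 N, if the wrist force passes 120 N, or if a joint passes its speed limit or range.

## Robot

A 6-joint arm with a two-finger parallel gripper is mounted at the origin on a cart in front of the work surface, level with it; the furniture and walls round the work are solid. World frame = base frame: x ahead of the robot, y to its left, z up, the work surface at z = 0. Lengths are in m, angles in rad, forces in N, time in s.
With the tool pointing down it reaches from about 0.35 to 0.875 m from the base axis. Payload 4.2 kg.
Tool frame: the origin (TCP) lies at the very end of the fingers, on their centre line; the grasp point (between the pads) lies 19 mm behind it; z points along the fingers, y is the line along which they close (so a half turn about z gives the same grasp; the last joint's range is limited). The gripper opens to 87 mm and grips with 3 to 60 N. Pads are 19 mm wide; open, the fingers measure 117 mm over their backs; the gripper's body (75 mm by 190 mm) begins 51 mm behind the grasp point.
Start: joints at [-1.017, 0.385, 0.008, 0, -1.194, -0.259], TCP at [0.182, -0.598, 0.194] pointing down, gripper open.
Joint ranges: [-3.14, 3.14], [-1.21, 2.06], [-1.07, 1.41], [-3.16, 2.05], [-2.99, -0.16], [-3.1, 3.1]. Speed limits (rad/s): [2.79, 2.79, 3.14, 3.14, 3.14, 3.14].

## Interface

Orientations are given as a rotation vector (axis times angle).
In Python, from station import sensors, get_image, camera_info, ticket gives the robot as it stands.
- The arm moves only by the tool apply_moves, never from a script. Its argument "plan" is a list of rows, each an object with "claw": the closure, from 0 (fully open) to 1 (shut); "dp": the shift along the tool's x, y, z in cm, a list of three; "rot": the turn, a rotation vector about the tool's x, y, z in rad, a list of three. In form: [{"claw": claw, "dp": [dx, dy, dz], "rot": [ax, ay, az]}, ...]. A call has 1 to 12 rows; each row is the pose to reach, as a shift and turn from the pose commanded when the call began, along the tool's axes at that moment; what a row does not reach only later rows make up. A row lasts 1/12 s, in which the tool goes at most 41.7 mm and 7.16 degrees, less where a joint would pass 70% of its speed; a pose out of reach is approached as far as the arm can. A call with a gripper value outside its range is refused whole. The fingers move at their own pace and stop on an object; "newtons" is the grip in N (left out, the last holds). Time passes only in rows, so rows that repeat a pose let the fingers close. It gives the time, the measured TCP pose, the force, the opening and the grip force at its end, in the units of the state.
- sensors.observe(): the state, without advancing time (a new reading comes with each control period).
- get_image(name): name is "scene" or "side" or "wrist"; returns the picture (400x640x3 uint8, blue, green, red); there is no depth.
- camera_info(name): a dict with "vertical_fov" (degrees; the focal length in pixels is half the picture's height over the tangent of half this angle, whatever the lens; pixels are square), "cx", "cy" (the principal point, pixels), "view" (4x4, takes a point from world to camera coordinates); the wrist camera has in their place "mount" (4x4, takes a point from camera to tool coordinates, whose origin is the TCP and whose axes are the flange's). Camera axes: x right, y down, z forward; pixel columns grow to the right and rows downward; lengths in m; the calibration is good to about 2 mm. A picture is of the moment at which its call begins: read the wrist's pose just before it. camera_info takes no time and is no camera call.
- ticket.close_job(): hands the job in; it is judged then, once.
The state is a dict: "time_s": time; "qpos": joint angles; "joint_vel": joint speeds; "joint_torque": joint torques, N m; "tcp_pos": TCP position; "ee_rot": TCP orientation; "contact_force": force on the tool from outside, world axes, zero at the start; "wrist_torque": the same for the moment, N m; "finger_gap": finger opening in m; "gripper_force": force on a finger pad.
Only numpy, scipy, OpenCV 4.12 (cv2) and the standard library are available. Lean on these libraries where they do the work, as an engineer would, in place of code of your own. Each camera call takes 0.05 s, during which the arm holds its last target. There are 200 camera calls.

## Working session

There is one attempt and no reset: what is moved stays moved. The work goes in short steps, Python scripts to look and compute and a tool call to move; the robot and the scene stay as the last step left them, time stands still between calls to the robot, and variables do not carry over. Pictures are saved under pics/ and viewed, at most 10 in all, crops included, and the job is handed in when it is done.

Besides the shell and the picture viewer there is one more tool, called after "Call:" by a JSON object that holds its "op" and its "data". apply_moves: Moves the arm, as the interface text tells. Its arguments: {"type":"object","properties":{"plan":{"type":"array","items":{"type":"object","properties":{"claw":{"type":"number"},"dp":{"type":"array","items":{"type":"number"}},"rot":{"type":"array","items":{"type":"number"}}}}},"newtons":{"type":"number"}},"required":["plan"]}

```bash
ls; mkdir -p pics
python3 - <<'E'
from station import sensors, get_image, camera_info
import cv2
print(sensors.observe())
for n in ("scene","side"):
    cv2.imwrite(f"pics/{n}0.png",get_image(n)); print(n,camera_info(n))
print(camera_info("wrist"))
E
```

```text
pics
{'time_s': 0.0, 'qpos': array([-1.01741368e+00,  3.85550851e-01,  6.65147929e-03, -5.12188203e-04,
       -1.19400706e+00, -2.58596164e-01]), 'joint_vel': array([ 0.00121361,  0.0007435 ,  0.00137862,  0.00116746,  0.00035869,
       -0.00309351]), 'joint_torque': array([ 2.60190798e-03, -3.90662313e+01,  1.87403816e+01,  4.21991318e+00,
        1.08606354e-02, -1.73284743e-04]), 'tcp_pos': array([ 0.18141157, -0.597404  ,  0.1925712 ]), 'ee_rot': array([ 0.46102277, -3.10717933, -0.00334001]), 'contact_force': array([0.34539916, 0.33570074, 0.24194186]), 'wrist_torque': array([ 0.00408165,  0.00014621, -0.07950973]), 'gripper_force': 0.0, 'finger_gap': 0.08698073209021819}
scene {'vertical_fov': 48.89418627152196, 'cx': 314.74986076544144, 'cy': 197.56871730363932, 'view': array([[-0.83166656, -0.55518561, -0.00998312,  0.57690685],
       [-0.38333637,  0.58705832, -0.71303279,  0.14730881],
       [ 0.40172622, -0.58917863, -0.70105961,  0.9828357 ],
       [ 0.        ,  0.        ,  0.        ,  1.        ]])}
side {'vertical_fov': 55.5674281305607, 'cx': 328.3570239384497, 'cy': 202.43540765096003, 'view': array([[-9.99017563e-01,  3.69514397e-02,  2.44642403e-02,
         5.25655201e-01],
       [-5.55747338e-04,  5.41551123e-01, -8.40667635e-01,
        -2.99201989e-02],
       [-4.43125162e-02, -8.39855328e-01, -5.40998548e-01,
         1.23934045e+00],
       [ 0.00000000e+00,  0.00000000e+00,  0.00000000e+00,
         1.00000000e+00]])}
{'vertical_fov': 62.844207493528785, 'cx': 317.4749537745144, 'cy': 200.2294325064993, 'mount': array([[ 1.86258096e-04, -9.59274554e-01, -2.82475300e-01,
         7.79464297e-02],
       [ 9.99999812e-01,  3.43648574e-04, -5.07638267e-04,
        -1.60827475e-03],
       [ 5.84036706e-04, -2.82475152e-01,  9.59274438e-01,
        -1.91018392e-01],
       [ 0.00000000e+00,  0.00000000e+00,  0.00000000e+00,
         1.00000000e+00]])}
```

View pics/scene0.png

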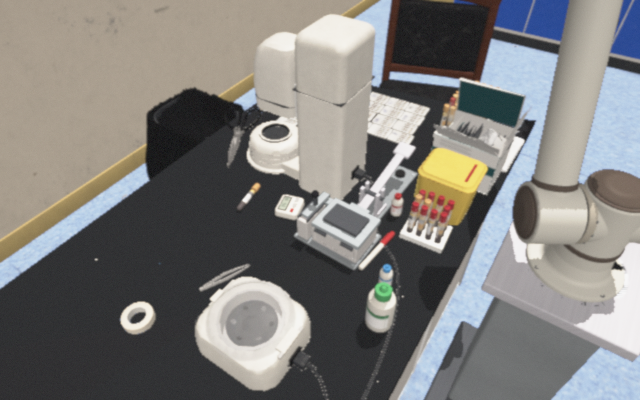

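View pics/side0.png

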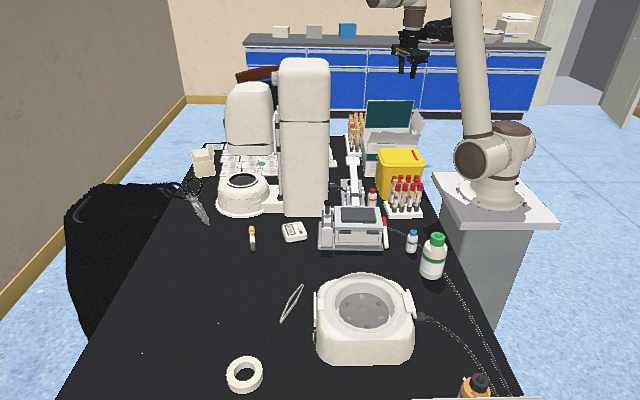

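The scene view shows the well at about (340,235), the lever running up-right to the paddle at (403,152), a tall white instrument at (335,110) beside it, and a yellow bin with a tube rack on the robot's side. I'll enlarge both views.

Run:
```python
import cv2
a=cv2.imread("pics/scene0.png")[130:280,270:470]; b=cv2.imread("pics/side0.png")[130:260,290:430]
cv2.imwrite("pics/c1.png",cv2.resize(a,None,fx=4,fy=4,interpolation=cv2.INTER_CUBIC))
cv2.imwrite("pics/c2.png",cv2.resize(b,None,fx=4.5,fy=4.5,interpolation=cv2.INTER_CUBIC))
```

```text
(no output)
```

View pics/c1.png

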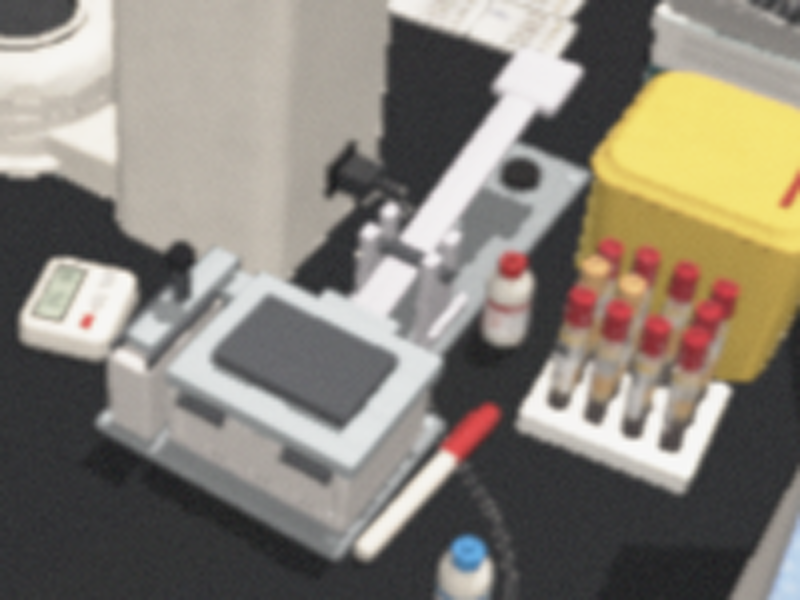

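View pics/c2.png

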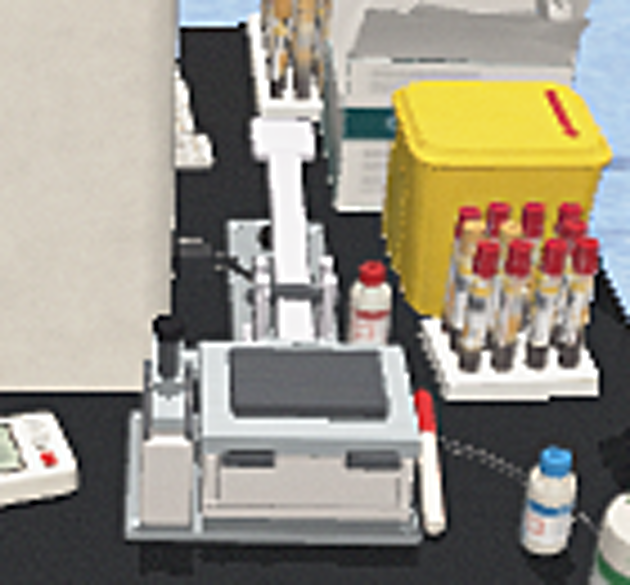

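Scene crop (4x): knob top at crop (180,252), paddle centre (538,78), plate corners (100,425), (335,550), (585,178), and the red-cap bottle at (505,300) to the right of the saddle. Side crop (4.5x): knob top at (168,328), paddle (283,137), plate front corners (128,538) and (418,540).

```bash
cat > h.py <<'E'
import numpy as np
from station import sensors, get_image, camera_info
from scipy.spatial.transform import Rotation as R
def ray(n,uv):
    c=camera_info(n); f=200/np.tan(np.radians(c["vertical_fov"]/2)); V=c["view"]
    d=V[:3,:3].T@np.array([(uv[0]-c["cx"])/f,(uv[1]-c["cy"])/f,1]); return -V[:3,:3].T@V[:3,3], d/np.linalg.norm(d)
def plane(n,uv,z):
    o,d=ray(n,uv); return o+d*(z-o[2])/d[2]
def tri(a,b):
    (o1,d1),(o2,d2)=ray("scene",a),ray("side",b)
    t=np.linalg.lstsq(np.c_[d1,-d2],o2-o1,rcond=None)[0]
    p,q=o1+t[0]*d1,o2+t[1]*d2; return (p+q)/2,np.linalg.norm(p-q)
E
python3 - <<'E'
from h import *
np.set_printoptions(precision=4,suppress=True)
S=lambda x,y:(270+x/4-.37,130+y/4-.37); D=lambda x,y:(290+x/4.5-.4,130+y/4.5-.4)
for n,a,b in [("knob",S(180,252),D(168,328)),("paddle",S(538,78),D(283,137)),("cFL",S(100,425),D(128,538)),("cFR",S(335,550),D(418,540)),("flapR",S(440,360),D(418,440)),("flapL",S(172,368),D(203,445)),("red cap",S(514,262),D(372,272))]: print(n,*tri(a,b))
for p in [(100,425),(335,550),(585,178)]: print("plate8",plane("scene",S(*p),.008))
for p in [(128,538),(418,540),(230,225),(325,225)]: print("plate8 side",plane("side",D(*p),.008))
print("knob",plane("scene",S(180,252),.1135),plane("side",D(168,328),.1135))
print("paddle",plane("scene",S(538,78),.097),plane("side",D(283,137),.097))
print("flap75",[plane("scene",S(*p),.075) for p in [(172,368),(355,462),(440,360),(262,275)]],[plane("side",D(*p),.075) for p in [(203,445),(418,440),(203,342)]])
print("tower base",plane("scene",S(290,280),0),plane("side",D(168,390),0))
print("tower left base",plane("scene",S(118,215),0), "blk thing on tower",plane("scene",S(350,190),.08), "yellow",plane("scene",S(740,375),0),plane("scene",S(600,160),.1), plane("side",D(420,310),0))
E
```

```text
knob [0.5423 0.2244 0.1114] 0.005771799705085033
paddle [ 0.4505 -0.0505  0.0943] 0.0037144939738732604
cFL [0.5643 0.2792 0.0028] 0.004191823807412165
cFR [0.3995 0.2866 0.0079] 0.00700685998473434
flapR [0.3948 0.1737 0.0243] 0.05862582635407516
flapL [0.5233 0.2618 0.0583] 0.008532204636061053
red cap [0.401  0.0755 0.0586] 0.004050000945105565
plate8 [0.5633 0.2806 0.008 ]
plate8 [0.402  0.2831 0.008 ]
plate8 [ 0.4163 -0.0774  0.008 ]
plate8 side [0.5634 0.2882 0.008 ]
plate8 side [0.3983 0.2913 0.008 ]
plate8 side [ 0.4821 -0.0735  0.008 ]
plate8 side [ 0.4108 -0.074   0.008 ]
knob [0.5437 0.223  0.1135] [0.5411 0.2322 0.1135]
paddle [ 0.4508 -0.0498  0.097 ] [ 0.4505 -0.0415  0.097 ]
flap75 [array([0.5183, 0.2699, 0.075 ]), array([0.3999, 0.2726, 0.075 ]), array([0.3965, 0.183 , 0.075 ]), array([0.5153, 0.1799, 0.075 ])] [array([0.5231, 0.2903, 0.075 ]), array([0.4043, 0.2862, 0.075 ]), array([0.5179, 0.1879, 0.075 ])]
tower base [0.5364 0.1084 0.    ] [0.5351 0.1302 0.    ]
tower left base [0.665  0.1185 0.    ] blk thing on tower [0.5067 0.0919 0.08  ] yellow [0.2645 0.0289 0.    ] [0.3837 0.006  0.1   ] [0.3552 0.0326 0.    ]
```

```bash
cat >> h.py <<'E'
def go(pos,yaw=180.,tilt=0):
    "dp (cm) and rot for a tool-down target whose tool x has this yaw (deg)"
    s=sensors.observe(); A=R.from_rotvec(s["ee_rot"]); y=np.radians(yaw)
    x=np.array([np.cos(y),np.sin(y),0]); z=np.array([0,0,-1.]); T=R.from_matrix(np.c_[x,np.cross(z,x),z])
    print("tcp",s["tcp_pos"].round(4),"dp",(A.inv().apply(np.array(pos)-s["tcp_pos"])*100).round(2),"rot",(A.inv()*T).as_rotvec().round(3))
E
python3 - <<'E'
from h import *
print("lid",tri((460,82),(368,102)),tri((523,96),(413,102)))
print("bin",tri((419,157),(377,157)),tri((484,176),(425,163)))
go((.24,-.5,.38)); go((.40,-.3,.38)); go((.40,.12,.38))
E
```

```text
lid (array([ 0.39167395, -0.20524564,  0.2315681 ]), np.float64(0.0003946514951725028)) (array([ 0.24001017, -0.21213654,  0.23442761]), np.float64(0.007370699994614287))
bin (array([0.38678868, 0.01624563, 0.13993379]), np.float64(0.007745151732045654)) (array([ 0.23538633, -0.01457097,  0.11617768]), np.float64(0.03004001084340862))
tcp [ 0.1814 -0.5975  0.1927] dp [ -8.43   7.66 -18.72] rot [ 0.002 -0.     0.295]
tcp [ 0.1814 -0.5975  0.1927] dp [-29.55  22.15 -18.69] rot [ 0.002 -0.     0.295]
tcp [ 0.1814 -0.5975  0.1927] dp [-41.75  62.34 -18.62] rot [ 0.002 -0.     0.295]
```

Call:
{"op": "apply_moves", "data": {"plan": [{"claw": 0, "dp": [0, 0, -9], "rot": [0, 0, 0]}, {"claw": 0, "dp": [0, 0, -18.7], "rot": [0, 0, 0.05]}, {"claw": 0, "dp": [-2, 2, -18.7], "rot": [0, 0, 0.1]}, {"claw": 0, "dp": [-6, 4, -18.7], "rot": [0, 0, 0.15]}, {"claw": 0, "dp": [-12, 8, -18.7], "rot": [0, 0, 0.2]}, {"claw": 0, "dp": [-18, 12, -18.7], "rot": [0, 0, 0.25]}, {"claw": 0, "dp": [-24, 17, -18.7], "rot": [0, 0, 0.295]}, {"claw": 0, "dp": [-29.5, 22, -18.7], "rot": [0, 0, 0.295]}, {"claw": 0, "dp": [-29.5, 22, -18.7], "rot": [0, 0, 0.295]}, {"claw": 0, "dp": [-29.5, 22, -18.7], "rot": [0, 0, 0.295]}, {"claw": 0, "dp": [-29.5, 22, -18.7], "rot": [0, 0, 0.295]}, {"claw": 0, "dp": [-29.5, 22, -18.7], "rot": [0, 0, 0.295]}]}}

```text
time_s: 1.1
tcp_pos: [0.4005, -0.2997, 0.3806]
ee_rot: [0.0, -3.141, -0.001]
contact_force: [0.2, -0.6, 0.3]
finger_gap: 0.0871
gripper_force: 0.0
```

```bash
python3 -c "
from h import *
go((.40,.12,.38))"
```

```text
tcp [ 0.4005 -0.2997  0.3806] dp [ 0.05 41.97  0.07] rot [ 0. -0.  0.]
```

Call:
{"op": "apply_moves", "data": {"plan": [{"claw": 0, "dp": [0, 4, 0], "rot": [0, 0, 0]}, {"claw": 0, "dp": [0, 8, 0], "rot": [0, 0, 0]}, {"claw": 0, "dp": [0, 12, 0], "rot": [0, 0, 0]}, {"claw": 0, "dp": [0, 16, 0], "rot": [0, 0, 0]}, {"claw": 0, "dp": [0, 20, 0], "rot": [0, 0, 0]}, {"claw": 0, "dp": [0, 24, 0], "rot": [0, 0, 0]}, {"claw": 0, "dp": [0, 28, 0], "rot": [0, 0, 0]}, {"claw": 0, "dp": [0, 32, 0], "rot": [0, 0, 0]}, {"claw": 0, "dp": [0, 36, 0], "rot": [0, 0, 0]}, {"claw": 0, "dp": [0, 40, 0], "rot": [0, 0, 0]}, {"claw": 0, "dp": [0, 42, 0], "rot": [0, 0, 0]}, {"claw": 0, "dp": [0, 42, 0], "rot": [0, 0, 0]}]}}

```text
time_s: 2.1
tcp_pos: [0.3997, 0.1215, 0.3796]
ee_rot: [0.008, -3.14, 0.0]
contact_force: [-0.3, 0.7, -0.4]
finger_gap: 0.0873
gripper_force: 0.0
```

Run:
```python
from h import *
import cv2
s=sensors.observe(); print(s["tcp_pos"],s["ee_rot"],s["joint_vel"].round(3))
cv2.imwrite("pics/w1.png",get_image("wrist"))
np.savez("w1.npz",p=s["tcp_pos"],r=s["ee_rot"])
```

```text
[0.39967915 0.12149281 0.37961706] [ 7.50008122e-03 -3.13982236e+00  2.61224251e-04] [-0.063 -0.018 -0.014  0.014 -0.025  0.055]
```

View pics/w1.png

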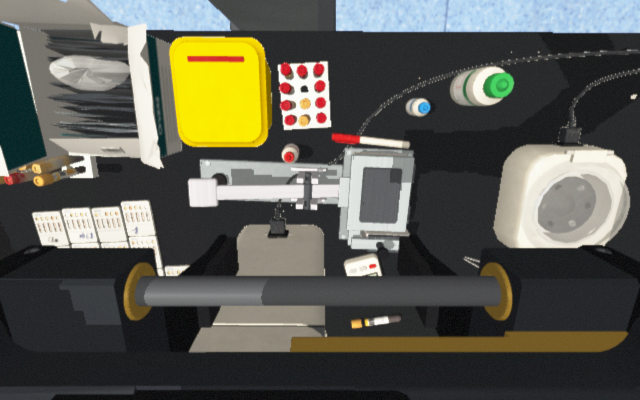

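The wrist picture looks down on the scene, with the robot towards the top and +y to the right. It shows the paddle at (203,192), saddle (308,190), flap (378,195), bolt bar near (375,242), and the tower below at (280,270). I'll enlarge it to find the knob.

```bash
python3 -c "
import cv2
a=cv2.imread('pics/w1.png')[130:270,170:430]
cv2.imwrite('pics/w1c.png',cv2.resize(a,None,fx=3,fy=3,interpolation=cv2.INTER_CUBIC))"
```

```text
(no output)
```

View pics/w1c.png

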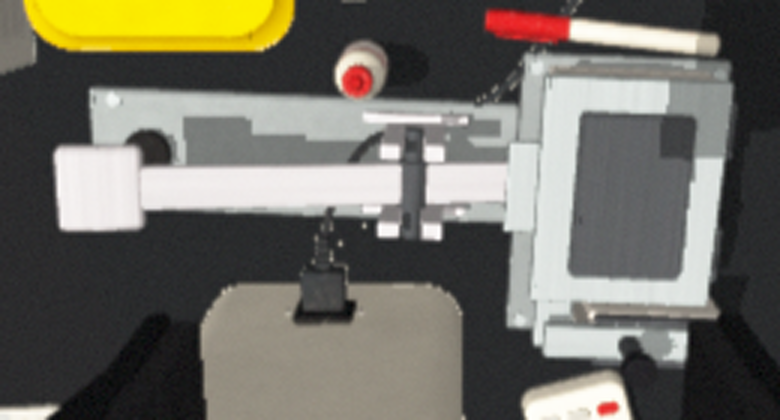

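Crop (3x): paddle spans (55..142, 146..230), pin bar centre (412,182), flap corners (545,72), (733,82), (715,312), (532,302), and knob shank base near (628,345) leaning down to a black head near (641,375). The tower's near edge is at row 285, columns 200–462.

```bash
cat >> h.py <<'E'
def wplane(uv,z,f="w1.npz"):
    d=np.load(f); A=R.from_rotvec(d["r"]); c=camera_info("wrist"); M=c["mount"]; fo=200/np.tan(np.radians(c["vertical_fov"]/2))
    v=A.apply(M[:3,:3]@np.array([(uv[0]-c["cx"])/fo,(uv[1]-c["cy"])/fo,1])); o=d["p"]+A.apply(M[:3,3]); return (o+v*(z-o[2])/v[2]).round(4)
E
python3 - <<'E'
from h import *
C=lambda x,y:(170+x/3-.33,130+y/3-.33)
for n,p,z in [("paddle",(98,188),.097),("pin",(412,182),.062),("f",(545,72),.075),("f",(733,82),.075),("f",(715,312),.075),("f",(532,302),.075),("knobbase",(628,345),.0775),("knob",(641,375),.1135),("bar",(545,350),.0775),("bar",(688,355),.0775),("plateNL",(90,90),.008),("tower0",(240,287),.35),("tower",(462,300),.35),("towerTop .45",(462,300),.45),("plug",(325,265),.1),("cap",(357,82),.066)]: print(n,wplane(C(*p),z))
E
```

```text
paddle [ 0.4498 -0.0527  0.097 ]
pin [0.455 0.103 0.062]
f [0.3939 0.1708 0.075 ]
f [0.3985 0.2661 0.075 ]
f [0.5236 0.2673 0.075 ]
f [0.5183 0.168  0.075 ]
knobbase [0.5421 0.2208 0.0775]
knob [0.5427 0.221  0.1135]
bar [0.5453 0.1757 0.0775]
bar [0.5479 0.2539 0.0775]
plateNL [ 0.4153 -0.0842  0.008 ]
tower0 [0.4062 0.071  0.35  ]
tower [0.4093 0.1243 0.35  ]
towerTop .45 [0.37   0.1221 0.45  ]
plug [0.4889 0.0599 0.1   ]
cap [0.4009 0.075  0.066 ]
```

```bash
python3 -c "
from h import *
go((.40,.24,.38));go((.543,.24,.38));go((.543,.24,.088))"
```

```text
tcp [0.3996 0.1198 0.3799] dp [-0.08 12.02 -0.02] rot [-0.001 -0.002  0.004]
tcp [0.3996 0.1198 0.3799] dp [-14.38  11.97  -0.05] rot [-0.001 -0.002  0.004]
tcp [0.3996 0.1198 0.3799] dp [-14.43  11.99  29.15] rot [-0.001 -0.002  0.004]
```

Call:
{"op": "apply_moves", "data": {"plan": [{"claw": 0, "dp": [0, 4, 0], "rot": [0, 0, 0]}, {"claw": 0, "dp": [0, 8, 0], "rot": [0, 0, 0]}, {"claw": 0, "dp": [0, 12, 0], "rot": [0, 0, 0]}, {"claw": 0, "dp": [-4, 12, 0], "rot": [0, 0, 0]}, {"claw": 0, "dp": [-8, 12, 2], "rot": [0, 0, 0]}, {"claw": 0, "dp": [-12, 12, 4], "rot": [0, 0, 0]}, {"claw": 0, "dp": [-14.4, 12, 7], "rot": [0, 0, 0]}, {"claw": 0, "dp": [-14.4, 12, 11], "rot": [0, 0, 0]}, {"claw": 0, "dp": [-14.4, 12, 15], "rot": [0, 0, 0]}, {"claw": 0, "dp": [-14.4, 12, 19], "rot": [0, 0, 0]}, {"claw": 0, "dp": [-14.4, 12, 19], "rot": [0, 0, 0]}, {"claw": 0, "dp": [-14.4, 12, 19], "rot": [0, 0, 0]}]}}

```text
time_s: 3.15
tcp_pos: [0.5438, 0.2363, 0.1895]
ee_rot: [-0.002, -3.138, 0.006]
contact_force: [0.7, 0.2, 1.0]
finger_gap: 0.0871
gripper_force: 0.0
```

Run:
```python
from h import *
import cv2
go((.543,.24,.088))
s=sensors.observe(); w=get_image("wrist"); np.savez("w2.npz",p=s["tcp_pos"],r=s["ee_rot"])
sc=get_image("scene")[130:280,270:420]
cv2.imwrite("pics/m2.png",np.hstack([cv2.resize(w,(400,250))[:, :],cv2.resize(sc,(400,400))[:250]])); cv2.imwrite("pics/w2.png",w)
```

```text
tcp [0.5438 0.2363 0.1895] dp [ 0.04  0.41 10.15] rot [-0.004 -0.003 -0.001]
```

View pics/w2.png

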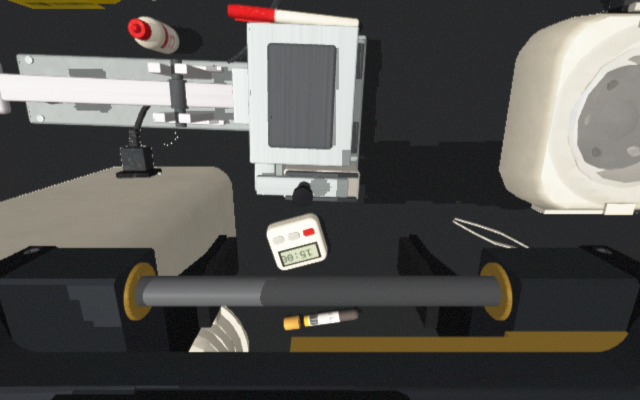

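Knob head at (303,194), between the finger tips at (225,245) and (408,245). The flap's edge is at row 163.

```bash
python3 -c "
from h import *
print(wplane((303,194),.1135,'w2.npz'),wplane((303,163),.075,'w2.npz'))
go((.543,.241,.088))"
```

```text
[0.5392 0.222  0.1135] [0.5194 0.2204 0.075 ]
tcp [0.5461 0.2385 0.194 ] dp [ 0.36  0.23 10.6 ] rot [ 0.002  0.005 -0.   ]
```

Call:
{"op": "apply_moves", "data": {"plan": [{"claw": 0, "dp": [0, 0, 3], "rot": [0, 0, 0]}, {"claw": 0, "dp": [0, 0, 6], "rot": [0, 0, 0]}, {"claw": 0, "dp": [0, 0, 9], "rot": [0, 0, 0]}, {"claw": 0, "dp": [0, 0, 10], "rot": [0, 0, 0]}, {"claw": 0, "dp": [0, 0, 10], "rot": [0, 0, 0]}, {"claw": 0, "dp": [0, 0, 10], "rot": [0, 0, 0]}, {"claw": 0, "dp": [0, 0, 10], "rot": [0, 0, 0]}]}}

```text
time_s: 3.83
tcp_pos: [0.5461, 0.2395, 0.0939]
ee_rot: [-0.001, 3.137, 0.005]
contact_force: [-0.4, 0.6, 0.9]
finger_gap: 0.0871
gripper_force: 0.0
```

Call:
{"op": "apply_moves", "data": {"plan": [{"claw": 0, "dp": [0, 0.6, 0], "rot": [0, 0, 0]}, {"claw": 0, "dp": [0, 1.2, 0], "rot": [0, 0, 0]}, {"claw": 0, "dp": [0, 1.6, 0], "rot": [0, 0, 0]}, {"claw": 0, "dp": [0, 2.0, 0], "rot": [0, 0, 0]}, {"claw": 0, "dp": [0, 2.4, 0], "rot": [0, 0, 0]}, {"claw": 0, "dp": [0, 2.8, 0], "rot": [0, 0, 0]}, {"claw": 0, "dp": [0, 3.2, 0], "rot": [0, 0, 0]}, {"claw": 0, "dp": [0, 3.6, 0], "rot": [0, 0, 0]}, {"claw": 0, "dp": [0, 4.0, 0], "rot": [0, 0, 0]}, {"claw": 0, "dp": [0, 4.0, 0], "rot": [0, 0, 0]}, {"claw": 0, "dp": [0, 4.0, 0], "rot": [0, 0, 0]}]}}

```text
time_s: 4.75
tcp_pos: [0.544, 0.2784, 0.0905]
ee_rot: [0.0, -3.141, 0.0]
contact_force: [-0.1, 0.3, 1.2]
finger_gap: 0.0872
gripper_force: 0.0
```

Call:
{"op": "apply_moves", "data": {"plan": [{"claw": 0, "dp": [0, 0.2, 0], "rot": [0, 0, 0]}, {"claw": 0, "dp": [0, 0.4, 0], "rot": [0, 0, 0]}, {"claw": 0, "dp": [0, 0.4, 0], "rot": [0, 0, 0]}, {"claw": 0, "dp": [0, 0.4, 0], "rot": [0, 0, 0]}]}}

```text
time_s: 5.08
tcp_pos: [0.5441, 0.2822, 0.0907]
ee_rot: [0.0, 3.142, 0.0]
contact_force: [-0.5, 0.9, -0.5]
finger_gap: 0.0871
gripper_force: 0.0
```

Call:
{"op": "apply_moves", "data": {"plan": [{"claw": 0, "dp": [0, 0.2, 0], "rot": [0, 0, 0]}, {"claw": 0, "dp": [0, 0.4, 0], "rot": [0, 0, 0]}, {"claw": 0, "dp": [0, 0.4, 0], "rot": [0, 0, 0]}, {"claw": 0, "dp": [0, 0.4, 0], "rot": [0, 0, 0]}]}}

```text
time_s: 5.42
tcp_pos: [0.5441, 0.2863, 0.0906]
ee_rot: [0.0, 3.142, 0.0]
contact_force: [-0.1, -0.6, 0.1]
finger_gap: 0.0871
gripper_force: 0.0
```

Run:
```python
from h import *
import cv2
s=sensors.observe(); w=get_image("wrist"); np.savez("w3.npz",p=s["tcp_pos"],r=s["ee_rot"])
sc=get_image("scene")[150:240,270:370]; sd=get_image("side")[170:260,290:390]
z=lambda a:cv2.resize(a,(400,360),interpolation=cv2.INTER_CUBIC)
cv2.imwrite("pics/m3.png",np.vstack([np.hstack([z(sc),z(sd)]),cv2.resize(w[60:220,160:480],(480,240)).repeat(1,0) if 0 else np.hstack([cv2.resize(w[60:260,160:480],(384,240)),np.zeros((240,416,3),np.uint8)])]))
```

```text
(no output)
```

View pics/m3.png

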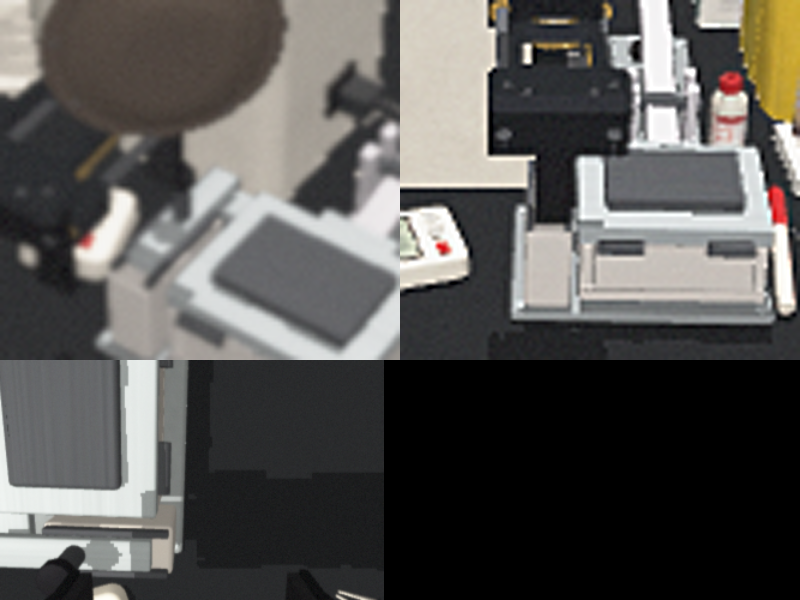

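Bottom panel: the knob's shank foot is at panel (75,555) and its head near (60,577), against the left finger at about (85,590). The flap is still shut and untouched.

```bash
python3 -c "
from h import *
print(wplane((210,240.5),.1135,'w3.npz'),wplane((222,223),.0775,'w3.npz'),sensors.observe()['tcp_pos'],sensors.observe()['contact_force'])"
```

```text
[0.5395 0.2249 0.1135] [0.5426 0.2212 0.0775] [0.54403507 0.28613103 0.09062395] [ 0.36271132 -1.22272686 -0.14835483]
```

Run:
```python
from h import *
c=camera_info("wrist"); M=np.linalg.inv(c["mount"]); f=200/np.tan(np.radians(c["vertical_fov"]/2))
def pr(t): v=M[:3,:3]@np.array(t)+M[:3,3]; return (c["cx"]+f*v[0]/v[2], c["cy"]+f*v[1]/v[2])
for t in [(0,-.0435,0),(0,-.0435,-.02),(-.0095,-.0435,0),(.0095,-.0435,0),(.0095,-.0585,0),(.0095,-.0435,-.03),(.0095,.0435,0)]: print(t,np.round(pr(t)))
d=np.load("w3.npz");A=R.from_rotvec(d["r"])
for y in (.2215,.235,.2515): print("knob",y,[np.round(pr(A.inv().apply(np.array([.5415,y,z])-d["p"]))) for z in (.0775,.1135)])
```

```text
(0, -0.0435, 0) [251. 233.]
(0, -0.0435, -0.02) [244. 246.]
(-0.0095, -0.0435, 0) [252. 247.]
(0.0095, -0.0435, 0) [250. 218.]
(0.0095, -0.0585, 0) [226. 218.]
(0.0095, -0.0435, -0.03) [239. 237.]
(0.0095, 0.0435, 0) [391. 218.]
knob 0.2215 [array([222., 221.]), array([204., 244.])]
knob 0.235 [array([243., 221.]), array([229., 244.])]
knob 0.2515 [array([268., 221.]), array([258., 244.])]
```

The knob hasn't moved. The open fingertips appear about 30 mm short of the nominal TCP, because the linkage retracts them when open, so they passed over the head. I'll back off, partly close, and measure the tip height again.

Call:
{"op": "apply_moves", "data": {"plan": [{"claw": 0, "dp": [0, 0, -2.5], "rot": [0, 0, 0]}, {"claw": 0, "dp": [0, 0, -5], "rot": [0, 0, 0]}, {"claw": 0, "dp": [0, -2.5, -5], "rot": [0, 0, 0]}, {"claw": 0, "dp": [0, -5.0, -5], "rot": [0, 0, 0]}, {"claw": 0.4, "dp": [0, -5.0, -5], "rot": [0, 0, 0]}, {"claw": 0.4, "dp": [0, -5.0, -5], "rot": [0, 0, 0]}, {"claw": 0.4, "dp": [0, -5.0, -5], "rot": [0, 0, 0]}, {"claw": 0.4, "dp": [0, -5.0, -5], "rot": [0, 0, 0]}, {"claw": 0.4, "dp": [0, -5.0, -5], "rot": [0, 0, 0]}]}}

```text
time_s: 6.32
tcp_pos: [0.5441, 0.2369, 0.1404]
ee_rot: [0.001, -3.141, 0.0]
contact_force: [-0.6, -0.2, 0.1]
finger_gap: 0.0613
gripper_force: 0.0
```

Run:
```python
from h import *
import cv2
s=sensors.observe(); w=get_image("wrist"); np.savez("w4.npz",p=s["tcp_pos"],r=s["ee_rot"])
w3=get_image("side")[150:240,290:390]
cv2.imwrite("pics/w4f.png",w)
cv2.imwrite("pics/w4.png",np.hstack([cv2.resize(w[130:290,180:440],(520,320)),cv2.resize(w3,(280,320))])); print(s["finger_gap"],s["tcp_pos"])
c=camera_info("wrist"); M=np.linalg.inv(c["mount"]); f=200/np.tan(np.radians(c["vertical_fov"]/2)); g=s["finger_gap"]/2
def pr(t): v=M[:3,:3]@np.array(t)+M[:3,3]; return np.round((c["cx"]+f*v[0]/v[2], c["cy"]+f*v[1]/v[2]))
for z in (0,-.01,-.02,-.03): print(z,[(pr((x,-g,z))-[180,130])*2 for x in (.0095,-.0095)])
```

```text
0.061281654884426814 [0.5440879  0.23686077 0.14039319]
0 [array([182., 176.]), array([184., 234.])]
-0.01 [array([176., 188.]), array([180., 246.])]
-0.02 [array([172., 200.]), array([174., 262.])]
-0.03 [array([166., 214.]), array([170., 280.])]
```

View pics/w4.png

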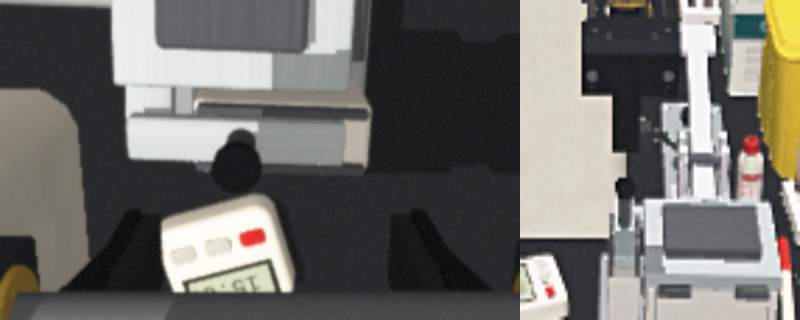

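The knob head is at panel (237,167), with the dark finger tips at (140,212) and (388,212), clear on both sides of it. The side panel shows the tip end at (625,150), above the knob top at (627,187).

Run:
```python
from h import *
c=camera_info("wrist"); M=c["mount"]; f=200/np.tan(np.radians(c["vertical_fov"]/2))
for uv,y in [((250,236),-.0306),((250,236),-.038),((236,236),-.0435),((236,236),-.05)]:
    v=M[:3,:3]@np.array([(uv[0]-c["cx"])/f,(uv[1]-c["cy"])/f,1]); print(y,M[:3,3]+v*(y-M[1,3])/v[1])
for y in (.2,.267,.28):
    o,d=ray("side",(327.5,192.2)); print("side",y,o+d*(y-o[1])/d[1])
print("knob",wplane((180+237/2,130+167/2),.1135,"w4.npz"))
```

```text
-0.0306 [ 0.02311839 -0.0306     -0.0608267 ]
-0.038 [ 0.00924281 -0.038      -0.02759006]
-0.0435 [ 0.01239452 -0.0435     -0.03514745]
-0.05 [ 0.002296   -0.05       -0.01095938]
side 0.2 [0.53882963 0.2        0.12433151]
side 0.267 [0.54212592 0.267      0.16497539]
side 0.28 [0.54276549 0.28       0.17286151]
knob [0.5406 0.2218 0.1135]
```

Call:
{"op": "apply_moves", "data": {"plan": [{"claw": 0.4, "dp": [0, 0, 2.5], "rot": [0, 0, 0]}, {"claw": 0.4, "dp": [0, 0, 4.5], "rot": [0, 0, 0]}, {"claw": 0.4, "dp": [0, 0, 5.2], "rot": [0, 0, 0]}, {"claw": 0.4, "dp": [0, 0, 5.2], "rot": [0, 0, 0]}, {"claw": 0.4, "dp": [0, 0, 5.2], "rot": [0, 0, 0]}]}}

```text
time_s: 6.83
tcp_pos: [0.5445, 0.2365, 0.0889]
ee_rot: [-0.001, 3.141, -0.001]
contact_force: [0.4, -0.7, 0.8]
finger_gap: 0.0519
gripper_force: 0.0
```

Call:
{"op": "apply_moves", "data": {"plan": [{"claw": 0.4, "dp": [0, 0, 0.3], "rot": [0, 0, 0]}, {"claw": 0.4, "dp": [0, 0, 0.6], "rot": [0, 0, 0]}, {"claw": 0.4, "dp": [0, 0, 0.6], "rot": [0, 0, 0]}, {"claw": 0.4, "dp": [0, 0, 0.6], "rot": [0, 0, 0]}]}}

```text
time_s: 7.17
tcp_pos: [0.5442, 0.2363, 0.0831]
ee_rot: [0.0, 3.141, 0.001]
contact_force: [0.3, 0.4, -0.0]
finger_gap: 0.0521
gripper_force: 0.0
```

Call:
{"op": "apply_moves", "data": {"plan": [{"claw": 0.4, "dp": [0, -0.3, 0.4], "rot": [0, 0, 0]}, {"claw": 0.4, "dp": [0, -0.3, 0.7], "rot": [0, 0, 0]}, {"claw": 0.4, "dp": [0, -0.3, 0.7], "rot": [0, 0, 0]}]}}

```text
time_s: 7.42
tcp_pos: [0.5436, 0.2326, 0.0749]
ee_rot: [-0.001, -3.14, 0.001]
contact_force: [0.0, -0.4, -0.3]
finger_gap: 0.0519
gripper_force: 0.0
```

Call:
{"op": "apply_moves", "data": {"plan": [{"claw": 0.4, "dp": [0, 0, 0.3], "rot": [0, 0, 0]}, {"claw": 0.4, "dp": [0, 0, 0.6], "rot": [0, 0, 0]}, {"claw": 0.4, "dp": [0, 0, 0.6], "rot": [0, 0, 0]}, {"claw": 0.4, "dp": [0, 0, 0.6], "rot": [0, 0, 0]}]}}

```text
time_s: 7.75
tcp_pos: [0.5439, 0.2331, 0.0693]
ee_rot: [-0.0, -3.141, 0.001]
contact_force: [0.0, -0.6, 0.4]
finger_gap: 0.0525
gripper_force: 0.0
```

Call:
{"op": "apply_moves", "data": {"plan": [{"claw": 0.4, "dp": [0, 0.3, 0.3], "rot": [0, 0, 0]}, {"claw": 0.4, "dp": [0, 0.6, 0.4], "rot": [0, 0, 0]}, {"claw": 0.4, "dp": [0, 0.9, 0.4], "rot": [0, 0, 0]}, {"claw": 0.4, "dp": [0, 1.2, 0.4], "rot": [0, 0, 0]}, {"claw": 0.4, "dp": [0, 1.5, 0.4], "rot": [0, 0, 0]}, {"claw": 0.4, "dp": [0, 1.8, 0.4], "rot": [0, 0, 0]}, {"claw": 0.4, "dp": [0, 2.1, 0.4], "rot": [0, 0, 0]}, {"claw": 0.4, "dp": [0, 2.4, 0.4], "rot": [0, 0, 0]}, {"claw": 0.4, "dp": [0, 2.4, 0.4], "rot": [0, 0, 0]}, {"claw": 0.4, "dp": [0, 2.4, 0.4], "rot": [0, 0, 0]}]}}

```text
time_s: 8.58
tcp_pos: [0.5442, 0.2578, 0.0658]
ee_rot: [-0.0, 3.141, 0.001]
contact_force: [-0.8, -0.1, 0.1]
finger_gap: 0.0523
gripper_force: 0.0
```

Call:
{"op": "apply_moves", "data": {"plan": [{"claw": 0.4, "dp": [0, 0.2, 0], "rot": [0, 0, 0]}, {"claw": 0.4, "dp": [0, 0.4, 0], "rot": [0, 0, 0]}, {"claw": 0.4, "dp": [0, 0.6, 0], "rot": [0, 0, 0]}, {"claw": 0.4, "dp": [0, 0.6, 0], "rot": [0, 0, 0]}, {"claw": 0.4, "dp": [0, 0.6, 0], "rot": [0, 0, 0]}]}}

```text
time_s: 9.0
tcp_pos: [0.5442, 0.2635, 0.0657]
ee_rot: [0.0, 3.141, 0.001]
contact_force: [0.7, 0.1, 0.7]
finger_gap: 0.0522
gripper_force: 0.1
```

Call:
{"op": "apply_moves", "data": {"plan": [{"claw": 0.4, "dp": [0, 0.2, 0], "rot": [0, 0, 0]}, {"claw": 0.4, "dp": [0, 0.4, 0], "rot": [0, 0, 0]}, {"claw": 0.4, "dp": [0, 0.6, 0], "rot": [0, 0, 0]}, {"claw": 0.4, "dp": [0, 0.6, 0], "rot": [0, 0, 0]}]}}

```text
time_s: 9.33
tcp_pos: [0.5442, 0.269, 0.0657]
ee_rot: [-0.0, 3.142, -0.001]
contact_force: [1.5, -1.8, -0.6]
finger_gap: 0.0517
gripper_force: 1.1
```

Run:
```python
from h import *
import cv2
s=sensors.observe(); w=get_image("wrist"); np.savez("w5.npz",p=s["tcp_pos"],r=s["ee_rot"]); cv2.imwrite("pics/w5.png",w)
print(s["tcp_pos"],s["contact_force"],s["gripper_force"])
cv2.imwrite("pics/sd5.png",get_image("side")); cv2.imwrite("pics/sc5.png",get_image("scene"))
g=cv2.cvtColor(w,cv2.COLOR_BGR2GRAY)
for r in range(196,260,6): print(r,"".join("#" if v<45 else "+" if v<110 else "." for v in g[r,180:420:3]))
```

```text
[0.54421279 0.26900625 0.06568656] [ 1.46224039 -1.76844173 -0.55566919] 1.1275042220950127
196 ...................................................+############################
202 ......+............................................+############################
208 ......+............................................+############################
214 ......+...+++++++++++++++++++++++++++++++++++++++..+############################
220 ......++...............++++++++++++++++++++++++++..++++#########################
226 .......+....................................................####################
232 .......++#+.......................+++++.....................+###################
238 .......##++.............######...+++++++....................####################
244 ######+++#+............#######..+####+++....................###############+####
250 ###########+++++++++..########+########+....................+###################
256 ############++#+++++####################+++++++++##########+#############++###++
```

Run:
```python
from h import *
for p in [(261,236),(286,242)]: print(wplane(p,.0775,"w5.npz"))
import cv2
w=cv2.imread("pics/w5.png")[190:290,190:390]; a=cv2.imread("pics/sc5.png")[160:240,290:370]
cv2.imwrite("pics/m5.png",np.hstack([cv2.resize(w,(500,400)),cv2.resize(a,(300,400))]))
```

```text
[0.5416 0.234  0.0775]
[0.5454 0.2486 0.0775]
```

View pics/m5.png

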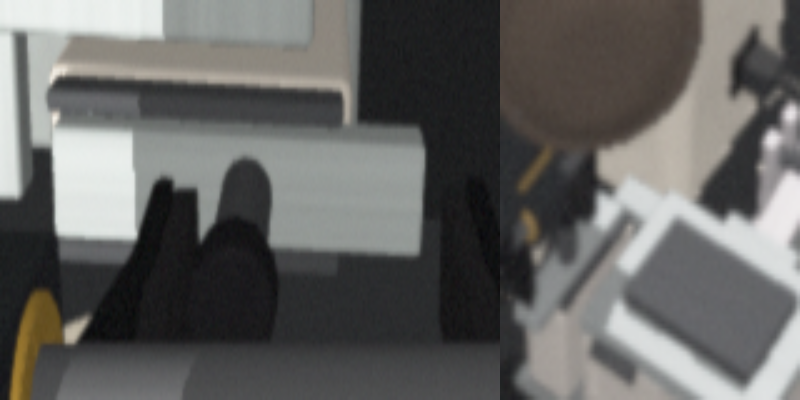

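The last picture shows the finger against the knob head. The shank foot is at panel (245,175), i.e. y≈0.249, about 27 mm along, and the bar overhangs its guide. I'll press on to the end stop.

Call:
{"op": "apply_moves", "data": {"plan": [{"claw": 0.4, "dp": [0, 0.2, 0], "rot": [0, 0, 0]}, {"claw": 0.4, "dp": [0, 0.4, 0], "rot": [0, 0, 0]}, {"claw": 0.4, "dp": [0, 0.4, 0], "rot": [0, 0, 0]}, {"claw": 0.4, "dp": [0, 0.4, 0], "rot": [0, 0, 0]}]}}

```text
time_s: 9.82
tcp_pos: [0.5439, 0.2695, 0.0656]
ee_rot: [-0.0, -3.139, 0.01]
contact_force: [3.2, -11.2, 2.1]
finger_gap: 0.0525
gripper_force: 5.5
```

Call:
{"op": "apply_moves", "data": {"plan": [{"claw": 0.4, "dp": [0, -0.9, 0], "rot": [0, 0, 0]}, {"claw": 0.4, "dp": [0, -1.2, 0], "rot": [0, 0, 0]}, {"claw": 0.4, "dp": [0, -1.2, -3], "rot": [0, 0, 0]}, {"claw": 0.4, "dp": [0, -1.2, -7], "rot": [0, 0, 0]}, {"claw": 0.4, "dp": [0, -1.2, -11], "rot": [0, 0, 0]}, {"claw": 1, "dp": [0, -1.2, -15], "rot": [0, 0, 0]}, {"claw": 1, "dp": [0, -1.2, -19], "rot": [0, 0, 0]}, {"claw": 1, "dp": [0, -1.2, -23], "rot": [0, 0, 0]}, {"claw": 1, "dp": [3, -1.2, -26], "rot": [0, 0, 0]}, {"claw": 1, "dp": [6, -1.2, -29], "rot": [0, 0, 0]}, {"claw": 1, "dp": [10, -1.2, -31], "rot": [0, 0, 0]}, {"claw": 1, "dp": [14, -1.2, -31], "rot": [0, 0, 0]}]}}

```text
time_s: 10.82
tcp_pos: [0.4067, 0.2627, 0.3795]
ee_rot: [0.002, 3.136, 0.01]
contact_force: [0.3, 1.8, 1.1]
finger_gap: 0.0134
gripper_force: 0.0
```

Run:
```python
from h import *
import cv2
cv2.imwrite("pics/sd6.png",get_image("side"))
s=sensors.observe(); w=get_image("wrist"); np.savez("w6.npz",p=s["tcp_pos"],r=s["ee_rot"]); cv2.imwrite("pics/w6.png",w)
go((.40,-.056,.38)); go((.449,-.056,.2))
```

```text
tcp [0.4025 0.2615 0.3787] dp [  0.39 -31.74  -0.34] rot [0.007 0.003 0.004]
tcp [0.4025 0.2615 0.3787] dp [ -4.46 -31.89  17.67] rot [0.007 0.003 0.004]
```

Call:
{"op": "apply_moves", "data": {"plan": [{"claw": 1, "dp": [0.4, -4, -0.3], "rot": [0, 0, 0]}, {"claw": 1, "dp": [0.4, -8, -0.3], "rot": [0, 0, 0]}, {"claw": 1, "dp": [0.4, -12, -0.3], "rot": [0, 0, 0]}, {"claw": 1, "dp": [0.4, -16, -0.3], "rot": [0, 0, 0]}, {"claw": 1, "dp": [0.4, -20, -0.3], "rot": [0, 0, 0]}, {"claw": 1, "dp": [0.4, -24, -0.3], "rot": [0, 0, 0]}, {"claw": 1, "dp": [0.4, -28, -0.3], "rot": [0, 0, 0]}, {"claw": 1, "dp": [0.4, -31.8, -0.3], "rot": [0, 0, 0]}, {"claw": 1, "dp": [0, -31.8, 0], "rot": [0, 0, 0]}, {"claw": 1, "dp": [-2, -31.8, 3], "rot": [0, 0, 0]}, {"claw": 1, "dp": [-4.5, -31.8, 6], "rot": [0, 0, 0]}, {"claw": 1, "dp": [-4.5, -31.8, 6], "rot": [0, 0, 0]}]}}

```text
time_s: 11.92
tcp_pos: [0.4512, -0.056, 0.3084]
ee_rot: [-0.003, -3.13, -0.002]
contact_force: [0.3, -0.2, -0.8]
finger_gap: 0.0003
gripper_force: 0.0
```

Call:
{"op": "apply_moves", "data": {"plan": [{"claw": 1, "dp": [0, 0, 4], "rot": [0, 0, 0]}, {"claw": 1, "dp": [0, 0, 8], "rot": [0, 0, 0]}, {"claw": 1, "dp": [0, 0, 11], "rot": [0, 0, 0]}, {"claw": 1, "dp": [0, 0, 11], "rot": [0, 0, 0]}, {"claw": 1, "dp": [0, 0, 11], "rot": [0, 0, 0]}]}}

```text
time_s: 12.33
tcp_pos: [0.4512, -0.0566, 0.2054]
ee_rot: [0.001, -3.139, 0.001]
contact_force: [0.7, 0.2, 1.1]
finger_gap: 0.0007
gripper_force: 0.0
```

Run:
```python
from h import *
import cv2
s=sensors.observe(); w=get_image("wrist"); np.savez("w7.npz",p=s["tcp_pos"],r=s["ee_rot"]); cv2.imwrite("pics/w7.png",w)
print(s["tcp_pos"],s["finger_gap"]); go((.448,-.055,.11))
m=((w.min(2)>150)).astype(np.uint8)
n,l,st,ce=cv2.connectedComponentsWithStats(m)
for i in range(1,n):
    if st[i,4]>300: print(st[i],ce[i].round())
g=cv2.cvtColor(cv2.imread("pics/w6.png"),cv2.COLOR_BGR2GRAY)
d=np.load("w6.npz"); 
for y in (.2215,.2515):
    A=R.from_rotvec(d["r"]); c=camera_info("wrist"); M=np.linalg.inv(c["mount"]); f=200/np.tan(np.radians(c["vertical_fov"]/2))
    v=M[:3,:3]@A.inv().apply(np.array([.542,y,.08])-d["p"])+M[:3,3]; u=(c["cx"]+f*v[0]/v[2],c["cy"]+f*v[1]/v[2]); print(y,np.round(u))
    a,b=int(u[0]),int(u[1]); print(g[b-6:b+8:3,a-10:a+12:2])
```

```text
[ 0.45120709 -0.05663665  0.20539289] 0.000686573028107917
tcp [ 0.4527 -0.0565  0.2072] dp [0.5  0.16 9.72] rot [-0.     0.002  0.001]
[   87     0   285   211 17158] [248. 104.]
[   0   63   24   87 1102] [  8. 120.]
[459  79  40  13 367] [479.  86.]
[537 105  74  17 696] [573. 113.]
[548 130  56  14 423] [567. 135.]
[ 344  177  123   25 2379] [403. 187.]
[477 177  38  18 618] [495. 185.]
[ 176  201   47   67 1977] [199. 227.]
[ 521  202  105   65 1989] [565. 237.]
[ 486  205   33   50 1030] [501. 234.]
[ 134  210   51   66 2433] [160. 243.]
[  91  212   54   64 2382] [118. 244.]
[  49  217   54   59 2081] [ 76. 246.]
[  76  306   44   46 1310] [ 97. 325.]
[ 116  306   42   31 1058] [137. 321.]
[156 307  29  30 693] [170. 322.]
0.2215 [293. 244.]
[[241 158 155 156 150  36  12  19  21  27  27]
 [229 226 228 227 205  16  16  22  16  21  26]
 [233 224 223 224 126  15  14  17  22  24  27]
 [170 191 208 203  59  18   9  17  20  26  25]
 [ 28  32  82  84  13  11  15  16  20  29  26]]
0.2515 [311. 244.]
[[ 25  31  27  29  95 118 114 106 103  98  95]
 [ 24  24  23  25  93 111 142 156 151 152 154]
 [ 25  27  27  24  46  47  56 145 148 150 149]
 [ 29  21  25  25  24  24  47 166 149 144 149]
 [ 26  22  25  23  36  41  35  51 105 100 110]]
```

Run:
```python
from h import *
import cv2
b=get_image("scene"); cv2.imwrite("pics/sc7.png",b); a=cv2.imread("pics/scene0.png")
c=camera_info("scene"); f=200/np.tan(np.radians(c["vertical_fov"]/2)); V=c["view"]
for y in (.2215,.2515):
    v=V[:3,:3]@np.array([.542,y,.1085])+V[:3,3]; print(y,(c["cx"]+f*v[0]/v[2],c["cy"]+f*v[1]/v[2]))
for im in (a,b):
    g=cv2.cvtColor(im,cv2.COLOR_BGR2GRAY)
    for r in range(186,216,2): print(r,"".join("#" if v<60 else "+" if v<120 else "." for v in g[r,290:340]))
```

```text
0.2215 (np.float64(315.6734545858514), np.float64(194.12087660922992))
0.2515 (np.float64(308.1851305245181), np.float64(201.99435977042177))
186 #########+........................................
188 ##########++......................................
190 ############++++........++........................
192 ################++++..+####++.....................
194 +++#########################+.....................
196 ........+++################+......................
198 .............++########+##+.......................
200 ..............+#######++++++......................
202 ..............++###+++.+++++......................
204 ..............++#+++...++++.....++................
206 ..............++++............+++............+++++
208 .............++.............+++............+++++++
210 ............+.............+++.............++++++++
212 ........................+++............+++++++++++
214 ..........++..........++.............+++++++++++++
186 #########+........................................
188 ##########++......................................
190 #############+++..................................
192 #################+++..............................
194 ++####################+++.........................
196 .......++++###############+++.....................
198 .............+##########++..++....................
200 ..............+#######++..........................
202 ..............+######+............................
204 ..............+####+...........++++...............
206 ..............++++++.........++++............+++++
208 .............+++++++........+++............+++++++
210 ............+...++++......+++............+++++++++
212 ................+++.....+++............+++++++++++
214 ......................+++............+++++++++++++
```

Scene check: the knob has shifted by about (-7.5, +8) px, which matches 30 mm of travel, so the bolt is drawn back. Next is the paddle press.

Call:
{"op": "apply_moves", "data": {"plan": [{"claw": 1, "dp": [0.2, 0.1, 4], "rot": [0, 0, 0]}, {"claw": 1, "dp": [0.2, 0.1, 8], "rot": [0, 0, 0]}, {"claw": 1, "dp": [0.2, 0.1, 9], "rot": [0, 0, 0]}, {"claw": 1, "dp": [0.2, 0.1, 9.5], "rot": [0, 0, 0]}, {"claw": 1, "dp": [0.2, 0.1, 10], "rot": [0, 0, 0]}, {"claw": 1, "dp": [0.2, 0.1, 10.5], "rot": [0, 0, 0]}, {"claw": 1, "dp": [0.2, 0.1, 11], "rot": [0, 0, 0]}, {"claw": 1, "dp": [0.2, 0.1, 11.5], "rot": [0, 0, 0]}, {"claw": 1, "dp": [0.2, 0.1, 12], "rot": [0, 0, 0]}, {"claw": 1, "dp": [0.2, 0.1, 12], "rot": [0, 0, 0]}, {"claw": 1, "dp": [0.2, 0.1, 12], "rot": [0, 0, 0]}]}}

```text
time_s: 13.35
tcp_pos: [0.4494, -0.0559, 0.0855]
ee_rot: [-0.0, -3.141, 0.0]
contact_force: [0.4, 0.2, -0.1]
finger_gap: 0.0007
gripper_force: 0.0
```

Call:
{"op": "apply_moves", "data": {"plan": [{"claw": 1, "dp": [0, 0, 0.5], "rot": [0, 0, 0]}, {"claw": 1, "dp": [0, 0, 1], "rot": [0, 0, 0]}, {"claw": 1, "dp": [0, 0, 1.5], "rot": [0, 0, 0]}, {"claw": 1, "dp": [0, 0, 1.5], "rot": [0, 0, 0]}, {"claw": 1, "dp": [0, 0, 1.5], "rot": [0, 0, 0]}]}}

```text
time_s: 13.77
tcp_pos: [0.4494, -0.0558, 0.0703]
ee_rot: [-0.0, -3.141, 0.0]
contact_force: [0.1, 0.1, 0.2]
finger_gap: 0.0004
gripper_force: 0.0
```

Run:
```python
from h import *
import cv2
fs=[]
for i in range(3):
    b=get_image(["scene","side","wrist"][i]); cv2.imwrite(f"pics/p{i}.png",b); fs.append(sensors.observe()["contact_force"])
print(np.array(fs).round(1))
a=cv2.imread("pics/scene0.png"); 
for im in (a,cv2.imread("pics/p0.png")):
    g=cv2.cvtColor(im,cv2.COLOR_BGR2GRAY)
    for r in range(136,176,3): print(r,"".join("#" if v<60 else "+" if v<130 else "." if v<190 else "o" for v in g[r,370:440]))
```

```text
[[-0.1  1.2  0.5]
 [-0.4 -0.2  0.3]
 [-0.6 -0.2 -0.6]]
136 ###++++...ooooooooooooooooooooooooooooooooo.++################+.......
139 ############+++++..ooooooooooooooooooooooo.++##################+......
142 #####################++++...oooooooooooo.++###################+.......
145 ##########################+.ooooooooooooo..+++################+.......
148 #######################++.ooooooooooooooooooo.+#############+++++..ooo
151 ######################+.ooooooooooooooooooo.+###############+..ooooooo
154 #######################++.ooooooooooooooo.+###############+..ooooooooo
157 ######################+.oooooooooo.....++##############++..ooooooooooo
160 ###################++.ooooooooo.++###################++..ooooooooooooo
163 #################+.oooooooooo.++###################+..oooooooooooooooo
166 ###############+.ooooooooooo...++++#############++..oooooooooooooooooo
169 #############+.oooooooooo....++........+++#####+.ooooooooooooooooooooo
172 ###########+.oooooooooo..++#######+..oo.o.....++..oooooooooooooooooooo
175 ########++.oooooooooo....++#######+..oo.ooooo.+++...oooooooooooooo
[... 354 characters left out ...]
++#############+++++...oo
151 ######################++...................++###############+...oooooo
154 #######################+++...............++###############+..ooooooooo
157 ######################++...............++##############++..ooooooooooo
160 ####################++..........++###################++..ooooooooooooo
163 ##################+...........++###################+...ooooooooooooooo
166 ###############++..............++++#############++...ooooooooooooooooo
169 #############++.............++++......++++#####+.....ooooooooooooooooo
172 ###########++...........++########+...........+++.oooo.ooooooooooooooo
175 #########++...........+++++#######+++.........++++...oooooo....ooooooo
```

The fingertip is just above the paddle, because the reported TCP sits about 27 mm past the visible tip here too. I'll press on down, watching the force.

Call:
{"op": "apply_moves", "data": {"plan": [{"claw": 1, "dp": [0, -0.3, 0.4], "rot": [0, 0, 0]}, {"claw": 1, "dp": [0, -0.3, 0.8], "rot": [0, 0, 0]}, {"claw": 1, "dp": [0, -0.3, 1.2], "rot": [0, 0, 0]}, {"claw": 1, "dp": [0, -0.3, 1.6], "rot": [0, 0, 0]}, {"claw": 1, "dp": [0, -0.3, 2.0], "rot": [0, 0, 0]}, {"claw": 1, "dp": [0, -0.3, 2.0], "rot": [0, 0, 0]}]}}

```text
time_s: 14.42
tcp_pos: [0.4493, -0.0591, 0.0499]
ee_rot: [-0.0, -3.141, 0.001]
contact_force: [0.5, -4.0, 3.9]
finger_gap: 0.0007
gripper_force: 2.0
```

Call:
{"op": "apply_moves", "data": {"plan": [{"claw": 1, "dp": [0, -0.2, 0.4], "rot": [0, 0, 0]}, {"claw": 1, "dp": [0, -0.2, 0.8], "rot": [0, 0, 0]}, {"claw": 1, "dp": [0, -0.3, 1.2], "rot": [0, 0, 0]}, {"claw": 1, "dp": [0, -0.3, 1.2], "rot": [0, 0, 0]}]}}

```text
time_s: 14.75
tcp_pos: [0.4496, -0.0613, 0.0379]
ee_rot: [0.001, 3.141, 0.001]
contact_force: [0.9, 3.0, 4.5]
finger_gap: 0.0004
gripper_force: 1.9
```

Call:
{"op": "apply_moves", "data": {"plan": [{"claw": 1, "dp": [0, 0.1, 0.4], "rot": [0, 0, 0]}, {"claw": 1, "dp": [0, 0.1, 0.8], "rot": [0, 0, 0]}, {"claw": 1, "dp": [0, 0.2, 1.2], "rot": [0, 0, 0]}, {"claw": 1, "dp": [0, 0.2, 1.6], "rot": [0, 0, 0]}, {"claw": 1, "dp": [0, 0.2, 1.6], "rot": [0, 0, 0]}, {"claw": 1, "dp": [0, 0.2, 1.6], "rot": [0, 0, 0]}]}}

```text
time_s: 15.25
tcp_pos: [0.4491, -0.0603, 0.0224]
ee_rot: [-0.0, -3.141, 0.001]
contact_force: [0.7, -3.7, 4.2]
finger_gap: 0.0007
gripper_force: 1.9
```

Call:
{"op": "apply_moves", "data": {"plan": [{"claw": 1, "dp": [0, -0.1, 0.4], "rot": [0, 0, 0]}, {"claw": 1, "dp": [0, -0.1, 0.8], "rot": [0, 0, 0]}, {"claw": 1, "dp": [0, 0, 1.2], "rot": [0, 0, 0]}, {"claw": 1, "dp": [0, 0, 1.5], "rot": [0, 0, 0]}, {"claw": 1, "dp": [0, 0, 1.5], "rot": [0, 0, 0]}, {"claw": 1, "dp": [0, 0, 1.5], "rot": [0, 0, 0]}]}}

```text
time_s: 15.75
tcp_pos: [0.4495, -0.0595, 0.0077]
ee_rot: [0.0, 3.141, 0.001]
contact_force: [-0.1, 0.6, 3.2]
finger_gap: 0.0001
gripper_force: 1.7
```

Call:
{"op": "apply_moves", "data": {"plan": [{"claw": 1, "dp": [0, 0, 0.3], "rot": [0, 0, 0]}, {"claw": 1, "dp": [0, 0.1, 0.6], "rot": [0, 0, 0]}, {"claw": 1, "dp": [0, 0.1, 0.8], "rot": [0, 0, 0]}, {"claw": 1, "dp": [0, 0.1, 0.8], "rot": [0, 0, 0]}, {"claw": 1, "dp": [0, 0.1, 0.8], "rot": [0, 0, 0]}]}}

```text
time_s: 16.17
tcp_pos: [0.4498, -0.0585, 0.0004]
ee_rot: [-0.0, 3.141, 0.0]
contact_force: [-0.8, 2.3, 9.9]
finger_gap: 0.0007
gripper_force: 4.6
```

Call:
{"op": "apply_moves", "data": {"plan": [{"claw": 1, "dp": [0, 0, 0.1], "rot": [0, 0, 0]}, {"claw": 1, "dp": [0, 0, 0.2], "rot": [0, 0, 0]}, {"claw": 1, "dp": [0, 0, 0.2], "rot": [0, 0, 0]}, {"claw": 1, "dp": [0, 0, 0.2], "rot": [0, 0, 0]}, {"claw": 1, "dp": [0, 0, 0.2], "rot": [0, 0, 0]}, {"claw": 1, "dp": [0, 0, 0.2], "rot": [0, 0, 0]}]}}

```text
time_s: 16.67
tcp_pos: [0.45, -0.0585, -0.0001]
ee_rot: [-0.002, 3.14, 0.0]
contact_force: [-5.4, 2.1, 23.5]
finger_gap: 0.0001
gripper_force: 11.0
```

Run:
```python
from h import *
import cv2
b=get_image("scene"); d=get_image("side"); cv2.imwrite("pics/e0.png",b); cv2.imwrite("pics/e1.png",d)
print(sensors.observe()["contact_force"],sensors.observe()["tcp_pos"])
a=cv2.imread("pics/side0.png")
for im in (a,d):
    g=cv2.cvtColor(im,cv2.COLOR_BGR2GRAY)
    for r in range(180,252,4): print(r,"".join("#" if v<60 else "+" if v<130 else "." if v<190 else "o" for v in g[r,312:392]))
```

```text
[-6.00245521  3.53670848 23.54083876] [ 4.49971839e-01 -5.84655914e-02 -9.62283457e-05]
180 ooooooooooooo...o###########+oo.oooo+#.ooooooo.oo.#############+++++++.........+
184 oooooooooooooo..+#+++++++###+oo..ooo##+ooooooo..oo+#############++.+++..........
188 ooooooooooooo...##############+ooo.oo.+ooooooo...ooo#######++++##+.+++..........
192 ooooooooooooo...############+oooo+.ooo+oooooooo+..ooo###+.++++++###++..........+
196 ooooooooooooo...############+.o..#+o..#+o...++++++o.++#+.ooooooo.##++...........
200 ooooooooooooo################+o...+o..+.ooooooo.+..o.##+..+++++.+#######++o.++..
204 oooooooooooo.################+.ooo+....+oooooooo+..o.##+..oo.oo.+#####+..oooo.#+
208 ooooooooooooo++++.oooo.ooooo.+++++++++++++++++++++++++++++++++.oooo.####+..oooo+
212 oooooooooo+.o#+++.o++..oooooo++++++++++++++++++++++++++++++++++ooooo+######.oooo
216 oooooooooo++.+.....++#.oooooo#+++++++++++++++++++++++++++++++++.ooooo+#++##+..oo
220 #########++.ooooooo++#+oooooo+++++++++++++++++++++++++++++++++++.ooooo+++++#####
224 ######+oo.++.......++..oooooooooooooooooooooooooooooooooooooooooooooooo++
[... 1347 characters left out ...]
+++++.....+++##+..oo
220 #########++.o++++.o++#+oooooo.#++++++++++++++++++++++++++++++++++......++++#####
224 ######+oo.+.o.+...o++..ooooooooooooooooooooooooooooo...................++++#####
228 ######+o..oooooooooo.....................................................oo##+++
232 ######+o..oo.......o.++.oo.++++++++++++.oooooooooooooo.++++++++++++.oo+....+####
236 ######.o..oooooooooo.o..oo.ooooooooooooooooooooooooooooooooooooooo.ooo#+....####
240 #####+.o..oooooooooo.o+oo..ooooooooooooooooooooooooooooooooooooooo.oo+#+.ooo+###
244 #####+.o..oooooooooo.oo.ooooooooooooooooooooooooooooooooooooooooooooo.+#.ooo.###
248 #####+...................................+++++++++++++++++++++++++++.+++#+.+####
```

```bash
python3 -c "
from station import ticket
print(ticket.close_job())"
```

```text
the job is handed in; nothing more can be done
None
```

I drew the bolt back to its end stop and pressed the paddle down onto its stop, which raised the flap. I handed the job in at about 17 s with the fingers holding the paddle down at about 23 N; no verdict came back.

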